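# Index the sample turntable on by one hole

## Task

Bring the next weighing glass under the filling spout: with a fingertip press the round black plunger knob on the turntable's rim down until its locking collar is clear of the hole, swing the table with it clockwise (seen from above) to the next hole, and let the plunger spring fully back up there so that the table is locked again. It is a one-finger job: do not touch, lift or tip the glasses on the table, and leave everything else on the bench where it stands.

Things in the scene. Friction and masses are not known exactly. Their poses are not given: they have to be found in the camera images.
- table_axis (a point): point on the turntable's vertical axis, 64 mm above the bench. The indexing unit is fixed to the bench: a grey drum 300 mm wide (mounting lugs reach 172 mm from the axis), a flat steel index ring on top of it (40 mm high) and over that an aluminium table 196 mm wide with a white plate (top 64 mm high) with eight round pockets. +x of this frame points from the axis to the filling spout.
- knob_top (a point): centre of the flat top of the plunger knob: a black mushroom knob 32 mm wide (flat part of its top 27 mm) on a steel stem, 125 mm from the table axis, on a lug of the turntable, with nothing above it. Its top is 104 mm above the bench when the plunger is up; it moves straight down when pressed and rises by its spring. It is on the far side of the axis from the spout stand.
- next_hole (a point): centre, on the ring's upper face 40 mm above the bench, of the index ring's hole where the plunger must end: one hole (45 degrees) clockwise, seen from above, from where it starts, 125 mm from the table axis. The ring has eight 15 mm holes joined by a slot 8 mm wide; the plunger's 13 mm round-nosed collar fits the holes, its thin neck runs in the slot.
- plunger (a joint): how far the plunger is pressed down, m: 0 fully up, collar in a hole (table locked); 0.0135 fully down at its stop. The table is free from about 0.0095 on. Spring: 3 N at the top, 6.5 N at 0.0095, 8 N at the stop. Let go between two holes it rises only to about 0.0095 and rubs under the ring; it springs up by itself when the table brings it within about 5 mm of a hole's centre.
- turntable (a joint): angle of the turntable, rad, growing clockwise seen from above: about 0 at the start, 0.785 (45 degrees) with the plunger in the next hole; about 0.008 play either way in a hole. When free it turns with 1 to 2 N at the knob and stays where it is left. A finger pressing on the knob drags the table along by friction; knob and lug can also be pushed from the side.
- spout_tip (a point): lower end of the fixed filling spout, 140 mm above the bench, 72 mm from the table axis, over the pocket that is being filled. It hangs from an arm on a 12 mm rod, 172 mm from the axis and 330 mm high.
- glass_done_mid (a point): loose, plain, straight weighing glass 36 mm in diameter and 63 mm high, standing in an 8 mm deep pocket of the table 72 mm from the axis (has had its turn, one pocket past the spout; empty and clear like the others); point on its axis 30 mm above its foot, which stands 56 mm above the bench. Not to be touched.
- pocket_done (a point): centre of the floor of the pocket of that glass, 56 mm above the bench; turns with the table.
- glass_now_mid (a point): loose, plain, straight weighing glass 38 mm in diameter and 63 mm high, standing in an 8 mm deep pocket of the table 72 mm from the axis (under the spout at the start); point on its axis 30 mm above its foot, which stands 56 mm above the bench. Not to be touched.
- pocket_now (a point): centre of the floor of the pocket of that glass, 56 mm above the bench; turns with the table.
- glass_next_mid (a point): loose, plain, straight weighing glass 38 mm in diameter and 59 mm high, standing in an 8 mm deep pocket of the table 72 mm from the axis (next to come under the spout); point on its axis 30 mm above its foot, which stands 56 mm above the bench. Not to be touched.
- pocket_next (a point): centre of the floor of the pocket of that glass, 56 mm above the bench; turns with the table.
- glass_later_mid (a point): loose, plain, straight weighing glass 36 mm in diameter and 59 mm high, standing in an 8 mm deep pocket of the table 72 mm from the axis (the one after that); point on its axis 30 mm above its foot, which stands 56 mm above the bench. Not to be touched.
- pocket_later (a point): centre of the floor of the pocket of that glass, 56 mm above the bench; turns with the table.
- pen_mid (a point): bystander, loose: pen, 145 mm long, lying on the bench; its centre. Leave it where it stands.
- tangerine_1_mid (a point): bystander, loose: tangerine, 67 mm, left of the unit; its centre. Leave it where it stands.
- tangerine_b_mid (a point): bystander, loose: tangerine, 69 mm, right of the unit; its centre. Leave it where it stands.
- brass_weight_mid (a point): bystander, loose: brass calibration weight, 22 mm wide, 32 mm high, in front of the unit; its centre. Leave it where it stands.
- weigh_dish_mid (a point): bystander, loose: small round glass dish, 63 mm, 17 mm high; its centre. Leave it where it stands.
Not all that is in view belongs to the job. Leave any red look-alike of the part that bears glass_now_mid alone. What is shaped like the part that bears glass_later_mid but yellow is not meant.

How it is judged:
By the outcome, as a careful person would: the job done as asked, in the order asked, and still so for the second after the job is handed in, with the robot touching nothing.
It also fails if it takes over 35 s, if anything falls off the work surface, if the arm or the gripper's body presses on something with over 40 N, if the wrist force passes 120 N, or if a joint passes its speed limit or range.

## Robot

A 6-joint arm with a two-finger parallel gripper is mounted at the origin on a cart in front of the work surface, level with it; the furniture and walls round the work are solid. World frame = base frame: x ahead of the robot, y to its left, z up, the work surface at z = 0. Lengths are in mm, angles in degrees, forces in N, time in s.
With the tool pointing down it reaches from about 350 to 850 mm from the base axis. Payload 8.1 kg.
Tool frame: the origin (TCP) lies between the finger pads; the fingertips stand 11 mm ahead of it and the grasp point (between the pads) lies 8 mm behind it; z points along the fingers, y is the line along which they close (so a half turn about z gives the same grasp; the last joint's range is limited). The gripper opens to 85 mm and grips with 20 to 120 N. Pads are 22 mm wide; open, the fingers measure 114 mm over their backs; the gripper's body (76 mm by 85 mm) begins 54 mm behind the grasp point. The pads swing forward as they close: fully open they stand 13 mm farther back than shut.
Start: joints at [58.247, 7.471, 85.268, -0, 87.261, -4.893], TCP at [271.07, 535.282, 242.292] pointing down, gripper open.
Joint ranges: [-169.43, 169.43], [-51.17, 129.36], [1.28, 143.12], [-76.62, 256.62], [0, 156.53], [-152.29, 152.29]. Speed limits (degrees/s): [136.94, 136.94, 159.86, 180, 180, 180].

## Interface

Orientations are given as [roll, pitch, yaw] about the fixed x, y, z axes, in that order (R = Rz(yaw) Ry(pitch) Rx(roll)).
In Python, from bench import r, snapshot, get_calibration gives the robot as it stands.
- The arm moves only by the tool step_arm, never from a script. Its argument "rows" is a list of rows, each a list of 2 entries, a list of its own where there are three numbers: the shift along the tool's x, y, z in mm, then the turn about the tool's z in degrees. In form: [[[tx, ty, tz], yaw], ...]. A call has 1 to 12 rows; each row is the pose to reach, as a shift and turn from the pose commanded when the call began, along the tool's axes at that moment; what a row does not reach only later rows make up. A row lasts 1/10 s, in which the tool goes at most 50 mm and 8.59 degrees, less where a joint would pass 70% of its speed; a pose out of reach is approached as far as the arm can. A call with a gripper value outside its range is refused whole. "fingers" is the opening, from 0 (shut) to 1 (fully open), set as the call begins (left out, the last holds). The fingers move at their own pace and stop on an object; "squeeze" is the grip in N (left out, the last holds). Time passes only in rows, so rows that repeat a pose let the fingers close. It gives the time, the measured TCP pose, the force, the opening and the grip force at its end, in the units of the state.
- r.sense(): the state, without advancing time (a new reading comes with each control period).
- snapshot(name): name is "side" or "top"; returns the picture (420x560x3 uint8, blue, green, red); there is no depth.
- get_calibration(name): a dict with "fovy" (degrees; the focal length in pixels is half the picture's height over the tangent of half this angle, whatever the lens; pixels are square), "cx", "cy" (the principal point, pixels), "eye" and "orientation" of the camera in the world. Camera axes: x right, y up, looking along -z (the intrinsics and any distortion apply to the point x, -y, -z); pixel columns grow to the right and rows downward; lengths in mm; the calibration is good to about 2 mm. A picture is of the moment at which its call begins. get_calibration takes no time and is no camera call.
- r.hand_in(): hands the job in; it is judged then, once.
The state is a dict: "time": time; "joint_pos": joint angles; "qd": joint speeds; "joint_efforts": joint torques, N m; "tool_pos": TCP position; "tcp_rot": TCP orientation; "ft_force": force on the tool from outside, world axes, zero at the start; "wrist_torque": the same for the moment, N m; "finger_gap": finger opening in mm; "grip_force": force on a finger pad.
Only numpy, scipy, OpenCV 4.12 (cv2) and the standard library are available. Lean on these libraries where they do the work, as an engineer would, in place of code of your own. Each camera call takes 0.05 s, during which the arm holds its last target. There are 200 camera calls.

## Working session

There is one attempt and no reset: what is moved stays moved. The work goes in short steps, Python scripts to look and compute and a tool call to move; the robot and the scene stay as the last step left them, time stands still between calls to the robot, and variables do not carry over. Pictures are saved under pics/ and viewed, at most 10 in all, crops included, and the job is handed in when it is done.

Besides the shell and the picture viewer there is one more tool, called after ">>>" as a command line: name --argument value ..., lists and objects as JSON in quotes. step_arm: Moves the arm, as the interface text tells. Its arguments: {"type":"object","properties":{"rows":{"type":"array"},"fingers":{"type":"number"},"squeeze":{"type":"number"}},"required":["rows"]}

```bash
mkdir -p pics; python3 - <<'E'
from bench import r, snapshot, get_calibration
import cv2
for n in("side","top"):
    cv2.imwrite(f"pics/{n}0.png",snapshot(n)); print(n,get_calibration(n))
print(r.sense())
E
```

```text
side {'fovy': 56.18017313195445, 'cx': 280.02702172242607, 'cy': 215.78837641508792, 'eye': array([ 124.83069992, -467.02512764,  713.81340007]), 'orientation': array([ 45.54224644,  -1.13314151, -39.1359751 ])}
top {'fovy': 42.35671222988924, 'cx': 275.58416628686683, 'cy': 211.47212941037373, 'eye': array([ 287.13320969,   20.10956522, 1363.14943059]), 'orientation': array([ 11.07972541,  -0.49983166, -89.64236814])}
{'time': 0.1, 'joint_pos': array([ 5.82452397e+01,  7.51139493e+00,  8.53224179e+01, -8.02345776e-04,
        8.72633445e+01, -4.89343916e+00]), 'qd': array([-0.10107925, -0.09402555, -0.07605122,  0.0484291 ,  0.02049168,
       -0.09950806]), 'joint_efforts': array([ 1.61421343e-03, -5.70948887e+01, -5.01945162e+01, -1.46447032e-04,
        8.06905300e-03,  3.19257265e-05]), 'tool_pos': array([270.8328507 , 534.85612636, 241.34889264]), 'tcp_rot': array([-1.79903128e+02, -7.48934702e-03,  1.53138712e+02]), 'ft_force': array([-0.64871011,  0.10580219, -1.03669125]), 'wrist_torque': array([0.07119586, 0.0120635 , 0.02625223]), 'grip_force': 0.0, 'finger_gap': 85.18878267708074}
```

View pics/top0.png

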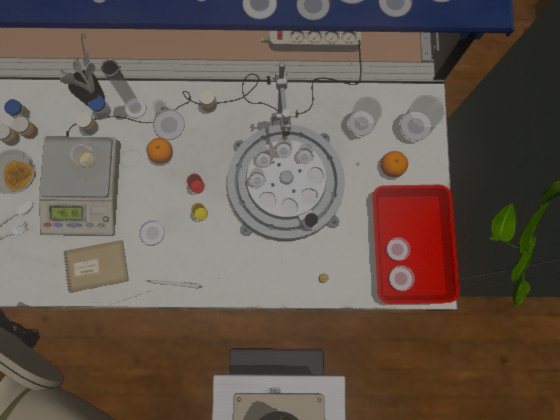

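View pics/side0.png

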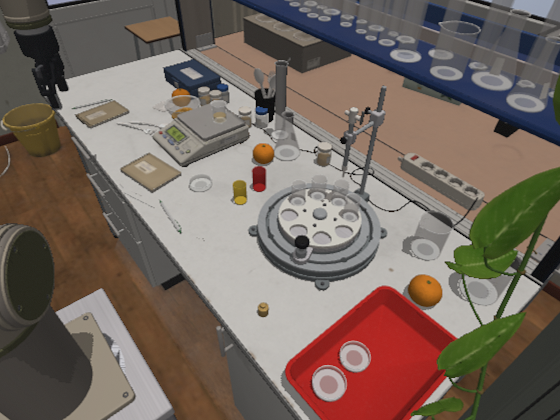

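Top view: table hub at (286,178), black knob at (311,220), spout rod at (282,75). Side view: knob at (302,242), hub at (320,213). Anything that could pass for the knob: the hub disc (286,178, grey, central) and the brass weight (323,278, off the unit). The black knob on the rim fits the description, so I'll check it in a close crop.

```bash
cat > h.py <<'E'
from bench import r, snapshot, get_calibration
import cv2, numpy as np
from scipy.spatial.transform import Rotation as Ro
def cam(n):
    c=get_calibration(n); R=Ro.from_euler('xyz',c['orientation'],degrees=True).as_matrix()
    return c,R,210/np.tan(np.radians(c['fovy']/2))
def at_z(n,u,v,z):
    c,R,f=cam(n); d=R@np.array([(u-c['cx'])/f,-(v-c['cy'])/f,-1]); e=c['eye']
    return e+d*(z-e[2])/d[2]
def proj(n,p):
    c,R,f=cam(n); q=R.T@(np.array(p,float)-c['eye'])
    return np.array([c['cx']-f*q[0]/q[2], c['cy']+f*q[1]/q[2]])
E
python3 - <<'E'
from h import *
print([k for k in get_calibration('top')])
a=cv2.imread('pics/top0.png')[115:250,215:360]; b=cv2.imread('pics/side0.png')[160:295,240:395]
a=cv2.resize(a,(400,372),interpolation=2); b=cv2.resize(b,(400,348),interpolation=2)
b=cv2.copyMakeBorder(b,0,24,0,0,0); cv2.imwrite('pics/c0.png',np.hstack([a,b]))
for n,lo in(('top',(215,115)),('side',(240,160))):
    g=cv2.imread(f'pics/{n}0.png').max(2)
    k={'top':(311,220),'side':(302,242)}[n]
    m=np.zeros_like(g); cv2.circle(m,k,12,255,-1)
    m=((g<55)&(m>0)).astype('u1'); nn,l,s,c=cv2.connectedComponentsWithStats(m)
    for i in range(1,nn):
        if s[i,4]>15: print(n,s[i],c[i],at_z(n,*c[i],104))
print('hub',at_z('top',286.5,178,66),at_z('side',320,213,66))
E
```

```text
['fovy', 'cx', 'cy', 'eye', 'orientation']
side [295 236  14  13 155] [301.47096774 242.01290323] [512.55469712 -80.18410755 104.        ]
hub [625.64837118 -16.04692949  66.        ] [632.37497142 -14.0518327   66.        ]
```

View pics/c0.png

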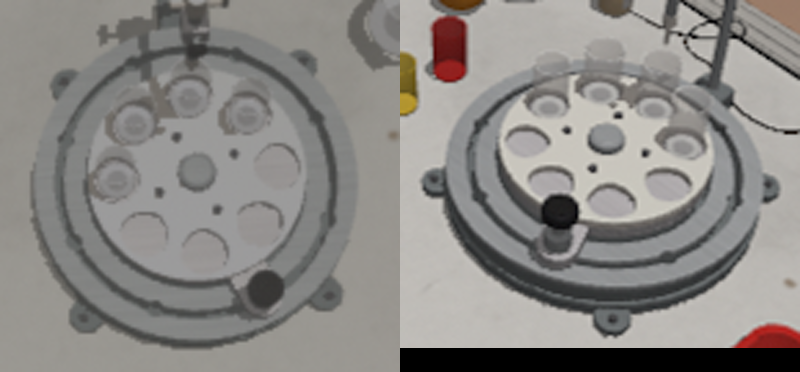

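The crop confirms the black mushroom knob on the rim lug: top (311,220), side (301,242). The next hole clockwise is at about (269,225) in the top view. The glasses are on the far and left side of the plate.

```bash
python3 - <<'E'
from h import *
t=cv2.imread('pics/top0.png'); g=t.max(2)
print(g[212:229,302:321])
m=np.zeros_like(g); cv2.circle(m,(311,220),9,1,-1)
for th in(70,80,90):
    ys,xs=np.where((g<th)&(m>0)); print(th,len(xs),xs.mean(),ys.mean(),at_z('top',xs.mean(),ys.mean(),102))
# axis candidates: project circles & fit to gradient
from scipy.optimize import minimize
for n in('top','side'):
    im=cv2.GaussianBlur(cv2.imread(f'pics/{n}0.png'),(0,0),.8).astype(float).mean(2)
    gm=np.hypot(cv2.Sobel(im,-1,1,0),cv2.Sobel(im,-1,0,1)).astype('f4')
    a=np.linspace(0,2*np.pi,240)
    def sc(x,y,rad,z):
        P=np.array([proj(n,(x+rad*np.cos(b),y+rad*np.sin(b),z)) for b in a[::2]],'f4')
        return cv2.remap(gm,P[None,:,0],P[None,:,1],1).mean()
    for rad,z in((98,64),(150,40)):
        best=max((sc(x,y,rad,z),x,y) for x in range(612,646,2) for y in range(-30,6,2)); print(n,rad,best)
E
```

```text
[[153 148 129 129 144 148 146 145 142 127 133 129 131 133 133 133 134 133
  129]
 [132 115 123 145 148 142 110  88  77  70  74  80 106 126 132 133 133 128
  110]
 [143 145 147 149 141  98  66  59  57  56  57  59  66  91 123 130 127 110
  103]
 [151 150 149 142  93  61  56  56  56  54  55  56  56  63  91 120 108 103
  102]
 [153 151 146 108  68  57  56  55  56  55  55  56  55  57  61  79  98 101
  101]
 [153 151 140  86  60  56  55  57  55  58  55  56  55  57  58  72  97 102
  103]
 [150 144 104  65  58  57  55  57  56  54  55  55  55  55  58  63  96 103
  109]
 [120 108  81  59  57  58  55  57  56  56  56  56  56  56  58  63 101 118
  129]
 [104 101  86  61  56  56  56  56  55  56  56  55  56  56  56  69 123 131
  133]
 [102 101  88  62  56  57  57  56  56  56  57  56  55  57  57  78 126 134
  133]
 [100 102  96  68  56  56  55  56  56  56  55  56  57  57  63  98 128 132
  133]
 [ 89 101  99  77  58  54  56  55  55  56  55  56  57  61  90 123 131 133
  132]
 [ 81 100 101  87  67  56  54  54  55  55  56  56  64  94 138 134 132 132
  132]
 [ 75  84  99  99  85  68  58  56  55  55  55  
[... 255 characters left out ...]
32 132 128 110
  102]]
70 130 310.7230769230769 219.63076923076923 [515.16667567 -72.59301448 102.        ]
80 139 310.8129496402878 219.568345323741 [515.31837517 -72.80666542 102.        ]
90 149 310.53691275167785 219.63087248322148 [515.16298438 -72.15239819 102.        ]Traceback (most recent call last):
  File "<stdin>", line 17, in <module>
  File "<stdin>", line 17, in <genexpr>
  File "<stdin>", line 14, in sc
  File "h.py", line 11, in proj
    c,R,f=cam(n); q=R.T@(np.array(p,float)-c['eye'])
          ~~~^^^
  File "h.py", line 5, in cam
    c=get_calibration(n); R=Ro.from_euler('xyz',c['orientation'],degrees=True).as_matrix()
ValueError: time passes only in moves, steps and waits
```

```bash
sed -i 's/^def cam/from functools import cache\n@cache\ndef cam/' h.py; python3 - <<'E'
from h import *
for n in('top','side'):
    im=cv2.GaussianBlur(cv2.imread(f'pics/{n}0.png'),(0,0),.8).astype(float).mean(2)
    gm=np.hypot(cv2.Sobel(im,-1,1,0),cv2.Sobel(im,-1,0,1)).astype('f4')
    a=np.linspace(0,2*np.pi,120)
    def sc(x,y,rad,z):
        P=np.array([proj(n,(x+rad*np.cos(b),y+rad*np.sin(b),z)) for b in a],'f4')
        return cv2.remap(gm,P[None,:,0],P[None,:,1],1).mean()
    for rad,z in((98,64),(150,40)):
        print(n,rad,z,max((sc(x,y,rad,z),x,y) for x in range(612,646,2) for y in range(-30,6,2)))
E
```

```text
top 98 64 (np.float32(92.93345), 628, -14)
top 150 40 (np.float32(81.41142), 622, -12)
side 98 64 (np.float32(167.41762), 628, -16)
side 150 40 (np.float32(134.35701), 630, -16)
```

>>> step_arm --rows '[[[-20,-17,0],0],[[-55,-48,0],0],[[-90,-79,0],0],[[-125,-109,0],0],[[-160,-140,0],0],[[-195,-171,0],0],[[-230,-201,0],0],[[-265,-232,0],0],[[-300,-263,0],0],[[-335,-293,0],0],[[-370,-324,0],0],[[-400,-350,0],0]]' --fingers 0

```text
time: 1.3
tool_pos: [470.0, 40.0, 242.0]
tcp_rot: [-180.0, -0.0, 153.1]
ft_force: [0.2, 0.1, -0.1]
finger_gap: -0.2
grip_force: 0.0
```

>>> step_arm --rows '[[[-30,-26,10],0],[[-60,-52,30],0],[[-82,-72,55],0],[[-91,-80,80],0],[[-92,-81,90],0],[[-92,-81,90],0],[[-92,-81,90],0]]'

```text
time: 2.0
tool_pos: [515.3, -70.7, 153.0]
tcp_rot: [180.0, 0.0, 153.2]
ft_force: [-0.6, 0.7, 0.1]
finger_gap: -0.1
grip_force: 0.0
```

```bash
cat >> h.py <<'E'
def st():
    s=r.sense(); print({k:np.round(s[k],2) for k in('time','tool_pos','tcp_rot','ft_force','finger_gap')}); return s
def pic(name):
    a=snapshot('top');b=snapshot('side')
    A=cv2.resize(a[115:250,215:360],(400,372),interpolation=2); B=cv2.resize(b[160:295,240:395],(400,348),interpolation=2)
    cv2.imwrite(f'pics/{name}.png',np.hstack([A,cv2.copyMakeBorder(B,0,24,0,0,0)]))
E
python3 - <<'E'
from h import *
s=st(); pic('c1')
p=s['tool_pos']; R=Ro.from_euler('xyz',s['tcp_rot'],degrees=True).as_matrix(); print(R)
print('to knob (tool axes, tip on top)',R.T@(np.array([515.2,-72.6,115])-p))
E
```

```text
{'time': np.float64(2.0), 'tool_pos': array([515.34, -70.73, 153.04]), 'tcp_rot': array([1.7998e+02, 1.0000e-02, 1.5318e+02]), 'ft_force': array([-0.59,  0.73,  0.12]), 'finger_gap': np.float64(-0.08)}
[[-8.92456627e-01  4.51133098e-01  3.11088495e-04]
 [ 4.51133165e-01  8.92456626e-01  1.94885652e-04]
 [-1.89713620e-04  3.14269329e-04 -9.99999933e-01]]
to knob (tool axes, tip on top) [-0.71410514 -1.74792013 38.04158767]
```

View pics/c1.png

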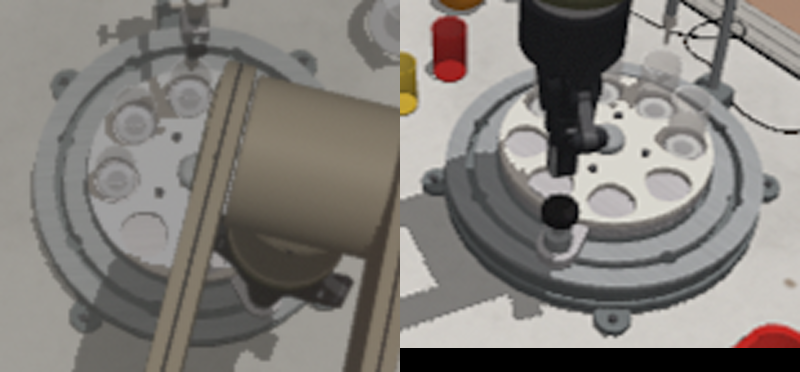

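The shut fingertips, at about (563,172) in the crop, are directly above the knob at (560,210). I'll lower onto it and press.

>>> step_arm --rows '[[[-1,-2,15],0],[[-1,-2,27],0],[[-1,-2,34],0],[[-1,-2,38],0],[[-1,-2,41],0],[[-1,-2,41],0]]'

```text
time: 2.7
tool_pos: [515.0, -73.9, 111.1]
tcp_rot: [-180.0, -0.0, 153.1]
ft_force: [-2.9, -1.5, 4.2]
finger_gap: -0.1
grip_force: 1.8
```

>>> step_arm --rows '[[[0,0,3],0],[[0,0,6],0],[[0,0,8],0],[[0,0,9],0],[[0,0,9],0],[[0,0,9],0]]'

```text
time: 3.3
tool_pos: [515.7, -74.1, 103.0]
tcp_rot: [-180.0, 0.1, 153.1]
ft_force: [-4.5, -1.5, 7.2]
finger_gap: -0.0
grip_force: 3.3
```

```bash
python3 - <<'E'
from h import *
s=st()
E
```

```text
{'time': np.float64(3.3), 'tool_pos': array([515.73, -74.06, 102.99]), 'tcp_rot': array([-1.8000e+02,  7.0000e-02,  1.5314e+02]), 'ft_force': array([-4.47, -1.46,  7.25]), 'finger_gap': np.float64(-0.05)}
```

>>> step_arm --rows '[[[0,0,1.2],0],[[1.8,1.3,1.5],1],[[5.3,4.0,1.5],3],[[8.7,6.8,1.5],5],[[13.6,11.2,1.5],8],[[18.2,15.9,1.5],11],[[22.7,20.8,1.5],14],[[26.8,25.9,1.5],17],[[29.4,29.5,1.5],19],[[30.7,31.3,1.5],20],[[30.7,31.3,1.5],20]]'

```text
time: 4.4
tool_pos: [501.9, -31.8, 101.5]
tcp_rot: [-180.0, -0.0, 133.1]
ft_force: [-6.3, -0.8, 10.4]
finger_gap: 0.2
grip_force: 4.8
```

```bash
python3 - <<'E'
from h import *
s=st(); pic('c2')
E
```

```text
{'time': np.float64(4.4), 'tool_pos': array([501.9 , -31.76, 101.52]), 'tcp_rot': array([-179.99,   -0.  ,  133.12]), 'ft_force': array([-6.3 , -0.81, 10.4 ]), 'finger_gap': np.float64(0.19)}
```

View pics/c2.png

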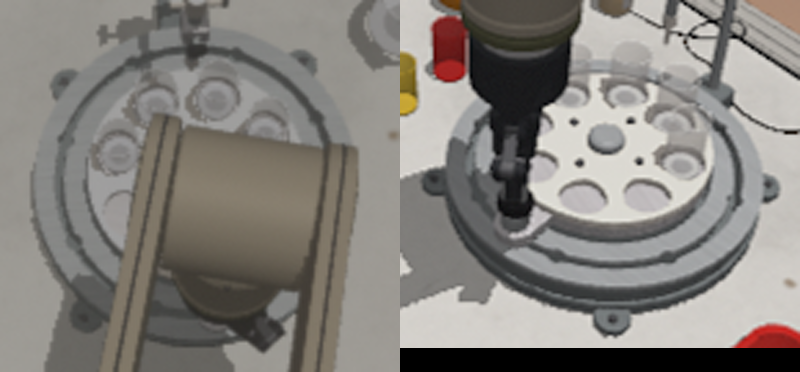

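Table has followed by about 20°. The glasses have turned with it, e.g. the one under the spout moved from (190,95) to (215,97), and the knob is still under the finger at (514,210).

>>> step_arm --rows '[[[1.8,1.3,0],1],[[5.3,4.0,0],3],[[8.7,6.8,0],5],[[13.6,11.2,0],8],[[18.2,15.9,0],11],[[22.7,20.8,0],14],[[26.8,25.9,0],17],[[30.7,31.3,0],20],[[33.1,35.0,0],22],[[35.4,38.7,0],24],[[36.5,40.6,0],25],[[36.5,40.6,0],25]]'

```text
time: 5.7
tool_pos: [506.5, 23.4, 101.5]
tcp_rot: [-180.0, -0.1, 108.1]
ft_force: [-7.2, 2.1, 11.4]
finger_gap: -0.1
grip_force: 5.5
```

```bash
python3 - <<'E'
from h import *
s=st(); pic('c3')
E
```

```text
{'time': np.float64(5.7), 'tool_pos': array([506.46,  23.42, 101.5 ]), 'tcp_rot': array([-1.7999e+02, -8.0000e-02,  1.0813e+02]), 'ft_force': array([-7.21,  2.13, 11.4 ]), 'finger_gap': np.float64(-0.15)}
```

View pics/c3.png

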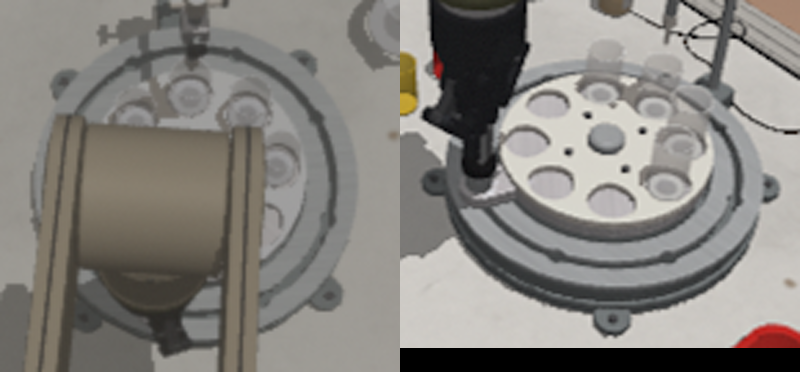

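The pockets and glasses sit on the original positions one step on: (600,92), (655,108) and (683,147) in the side half. I'll let the plunger rise under the finger.

>>> step_arm --rows '[[[0,0,-2],0],[[0,0,-4],0],[[0,0,-6],0],[[0,0,-8],0],[[0,0,-10],0],[[0,0,-12],0],[[0,0,-12],0]]'

```text
time: 6.5
tool_pos: [506.9, 22.5, 113.2]
tcp_rot: [180.0, 0.0, 108.1]
ft_force: [-2.4, 0.8, 3.4]
finger_gap: 0.1
grip_force: 1.7
```

>>> step_arm --rows '[[[0,0,-5],0],[[0,0,-15],0],[[0,0,-35],0],[[0,0,-60],0],[[0,0,-90],0],[[0,0,-120],0],[[0,0,-140],0],[[0,0,-140],0]]'

```text
time: 7.3
tool_pos: [508.7, 22.2, 257.4]
tcp_rot: [179.6, 0.2, 108.1]
ft_force: [0.1, 0.7, 0.1]
finger_gap: -0.2
grip_force: 0.0
```

```bash
python3 - <<'E'
from h import *
s=st(); pic('c4')
E
```

```text
{'time': np.float64(7.3), 'tool_pos': array([508.66,  22.21, 257.36]), 'tcp_rot': array([1.7962e+02, 1.6000e-01, 1.0813e+02]), 'ft_force': array([0.06, 0.69, 0.07]), 'finger_gap': np.float64(-0.24)}
```

View pics/c4.png

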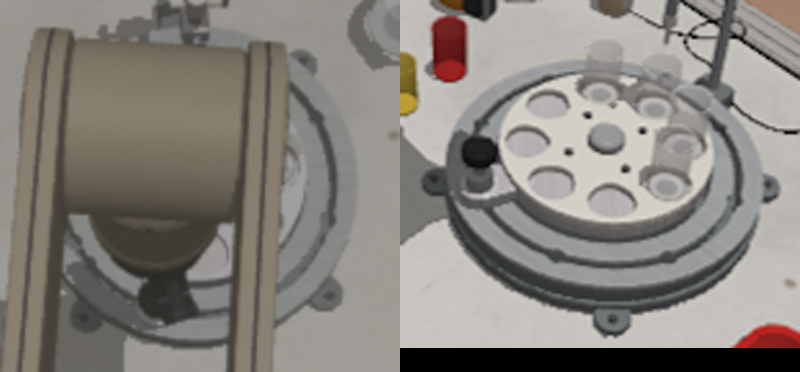

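The knob is fully up at (480,151), with the stem as visible as at the start. The finger still felt the spring at tip height 102 mm, well above the 94 mm it would reach between holes. So the collar is in the hole, and the glasses stand upright.

```bash
python3 -c "
from bench import r
print(r.hand_in())"
```

```text
the job is handed in; nothing more can be done
None
```

The table is turned one hole clockwise and locked, with the plunger sprung back up and the next glass now under the spout; the job was handed in at about 7.5 s, and no glass or bystander in view moved out of place.

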